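Push a slitter knife cartridge home and clamp it with its thumbscrew

TASK

On the green tape slitter's knife station, slide the red knife cartridge along its channel until it is fully home against the back stop. Then turn the brass knurled thumbscrew on the bridge clockwise until its foot seats on the cartridge: stop once the resistance has clearly risen, so that the cartridge is held firmly but the screw is not overtightened. Let go and leave everything else on the table where it is.

Things in the scene. Friction and masses are not known exactly. Their poses are not given: they have to be found in the camera images.
- knife_station: fixed knife station: green base 170 x 100 x 16 mm with a channel along the station's x axis, open at the -x end (towards the robot, but for the station's yaw), closed by a back stop at +x. Channel floor 16 mm above the table, 36 mm wide between steel rails with tops at 30 mm. Origin on the table, z up; the cartridge's origin is at station x = 0, y = 0 when fully home.
- back_stop (a point): middle of the split steel back stop's face at the channel floor, station x = +45 mm; rigid, 42 mm high above the table. Behind it, at station x = +100 mm, stands an amber tape roller (110 mm long, top at 58 mm) between white cheeks 60 mm high.
- screw_axis (a point): point on the thumbscrew's upright axis at the top of the white bridge (station x = +22 mm, y = 0, 68 mm above the table). The bridge crosses the channel: 34 mm in x, 94 mm in y, underside at 56 mm, top at 68 mm.
- knife_cartridge: red plastic block 90 x 34 x 20 mm (x, y, z), about 0.35 kg, loose in the channel, drawn out towards -x by 20 to 45 mm at the start. A thin blade sticks out 33 mm at its +x end and passes between the halves of the back stop. Origin at the centre of its underside, x along the channel, same yaw as the station. It slides with a few newtons; home, its +x face meets the rigid back stop.
- knife_cartridge_post (a point): middle of the top of the upright post on the red cartridge, 36 mm from its centre towards -x, for pushing or pinching from above: steel, 12 mm across, with a black cap 15 mm across and 6 mm high on top; it stands from 36 to 72 mm above the table.
- thumbscrew: brass thumbscrew, upright; knurled head 30 mm across, 22 mm high, 86 to 108 mm above the table at the start. Origin on the axis, 40 mm below the head's top; turns and sinks with the screw. Clockwise from above tightens and sinks it 2.5 mm per rad against 0.04 to 0.05 N m. Its round rubber foot meets the cartridge's top after 0.6 to 3.7 rad, different each time and not measured.
- screw_head (a point): middle of the head's top, on the axis. Once the springy swivel foot touches the cartridge, press grows some 170 N and torque 0.4 N m per rad of the screw, less if the fingers slip. Seated: 20 N or more, 0.09 N m while turning. Overtightened: over 80 N, 0.24 N m. Held still between turns 0.08 N m less is felt: 0.07 is right, 0.15 too much. Let go, it springs back till friction holds some 18 N.
- spare_cartridge: spare knife cartridge, blue, otherwise the same as the red one, lying on the table; origin at the centre of its underside. A bystander.
- clear_roll: roll of amber packing tape lying flat, 100 mm across, 48 mm high; origin at the centre of its underside. A bystander.
- brown_roll: roll of brown packing tape lying flat, 100 mm across, 48 mm high; origin at the centre of its underside. A bystander.
- masking_roll: roll of cream masking tape lying flat, 100 mm across, 24 mm high; origin at the centre of its underside. A bystander.
- wrench: steel open-ended wrench lying flat on the table; origin under its middle. A bystander.
- oil_can: yellow can with a paper label, 48 mm across, 100 mm high, upright; origin at the centre of its underside. A bystander.
- parts_cup: empty grey plastic cup, 64 mm across the rim, 50 mm high, upright; origin at the centre of its underside. A bystander.

How it is judged:
By the outcome, as a careful person would: the job done as asked, in the order asked, and still so for the second after the job is handed in, with the robot touching nothing.
It also fails if it takes over 72 s, if anything falls off the work surface, if the arm or the gripper's body presses on something with over 40 N, if the wrist force passes 120 N, or if a joint passes its speed limit or range.

ROBOT

A 6-joint arm with a two-finger parallel gripper is mounted at the origin on the work surface. World frame = base frame: x ahead of the robot, y to its left, z up, the work surface at z = 0. Lengths are in m, angles in rad, forces in N, time in s.
With the tool pointing down it reaches from about 0.325 to 0.85 m from the base axis. Payload 4.4 kg.
Tool frame: the origin (TCP) lies at the very end of the fingers, on their centre line; the grasp point (between the pads) lies 19 mm behind it; z points along the fingers, y is the line along which they close (so a half turn about z gives the same grasp; the last joint's range is limited). The gripper opens to 94 mm and grips with 3 to 60 N. Pads are 16 mm wide; open, the fingers measure 119 mm over their backs; the gripper's body (75 mm by 177 mm) begins 78 mm behind the grasp point.
Start: joints at [0.99, 0.207, 1.542, -0, 1.393, -0.15], TCP at [0.24, 0.522, 0.205] pointing down, gripper open.
Joint ranges: [-2.73, 2.73], [-0.86, 2.22], [0.23, 2.46], [-1.11, 4.25], [0.08, 2.63], [-2.82, 2.82]. Speed limits (rad/s): [2.79, 2.79, 3.14, 3.14, 3.14, 3.14].

INTERFACE

Orientations are given as a unit quaternion [w, x, y, z].
In Python, from rig import robot, imaging gives the robot as it stands.
- The arm moves only by the shell command python3 -m jog 'ROWS'. ROWS is a JSON object of lists of equal length, an entry for each row: "translation": the shift along the tool's x, y, z in mm, a list of three; "dr": the turn, a rotation vector about the tool's x, y, z in rad, a list of three; "grip": the finger opening in mm, from 0 to 94. A call has 1 to 12 rows; each row is the pose to reach, as a shift and turn from the pose commanded when the call began, along the tool's axes at that moment; what a row does not reach only later rows make up. A row lasts 1/8 s, in which the tool goes at most 62.5 mm and 10.7 degrees, less where a joint would pass 70% of its speed; a pose out of reach is approached as far as the arm can. A call with a gripper value outside its range is refused whole. The fingers move at their own pace and stop on an object; the grip force is fixed at half the most. Time passes only in rows, so rows that repeat a pose let the fingers close. It gives the time, the measured TCP pose, the force, the opening and the grip force at its end, in the units of the state.
- robot.observe(): the state, without advancing time (a new reading comes with each control period).
- imaging.grab_frame(name): name is "side" or "top" or "wrist"; returns (picture, depth): 420x560x3 uint8, blue, green, red; 420x560 float32, m along the optical axis (not along the pixel's ray), 0 where there is no reading.
- imaging.camera_model(name): a dict with "camera_matrix" (3x3 intrinsics, pixels), "pose" (4x4, takes a point from camera to world coordinates); the wrist camera has in their place "hand_eye" (4x4, takes a point from camera to tool coordinates, whose origin is the TCP and whose axes are the flange's). Camera axes: x right, y down, z forward; pixel columns grow to the right and rows downward; lengths in m; the calibration is good to about 2 mm. A picture is of the moment at which its call begins: read the wrist's pose just before it. camera_model takes no time and is no camera call.
- robot.hand_in(): hands the job in; it is judged then, once.
The state is a dict: "clock": time; "joint_positions": joint angles; "qd": joint speeds; "effort": joint torques, N m; "tool_pos": TCP position; "tool_rot": TCP orientation; "ft_force": force on the tool from outside, world axes, zero at the start; "moment": the same for the moment, N m; "gripper_width": opening from 0.0 (shut) to 1.0 (fully open); "grip_force": force on a finger pad.
Only numpy, scipy, OpenCV 4.12 (cv2) and the standard library are available. Lean on these libraries where they do the work, as an engineer would, in place of code of your own. Each camera call takes 0.05 s, during which the arm holds its last target. There are 200 camera calls.

## Working session

There is one attempt and no reset: what is moved stays moved. The work goes in short steps, Python scripts to look and compute and a shell command to move; the robot and the scene stay as the last step left them, time stands still between calls to the robot, and variables do not carry over. Pictures are saved under pics/ and viewed, at most 10 in all, crops included, and the job is handed in when it is done.

```bash
mkdir -p pics; ls; python3 - <<'E'
from rig import robot, imaging
import cv2, numpy as np
s=robot.observe(); print(s)
ims=[]
for n in ("top","side"):
    p,d=imaging.grab_frame(n); cv2.imwrite(f"pics/{n}0.png",p); np.savez(f"{n}0.npz",p=p,d=d)
    m=imaging.camera_model(n); print(n,m)
print(imaging.camera_model("wrist"))
E
```

```text
pics
{'clock': 0.0, 'joint_positions': array([ 9.89463830e-01,  2.07410700e-01,  1.54289362e+00, -3.42133751e-05,
        1.39349579e+00, -1.50505560e-01]), 'qd': array([ 0.00132253, -0.00191353, -0.00066506,  0.00117292, -0.0021882 ,
        0.00048906]), 'effort': array([ 6.91311707e-04, -3.70870650e+01, -2.81421143e+01,  6.97973161e-02,
        3.61768808e-02, -1.65257707e-04]), 'tool_pos': array([0.23972248, 0.5217853 , 0.2043247 ]), 'tool_rot': array([-3.79201911e-04,  2.13748263e-01,  9.76888152e-01, -1.03668036e-03]), 'ft_force': array([ 0.0369951 , -0.31003781, -0.46321517]), 'moment': array([-0.00603083,  0.01435128, -0.03988266]), 'grip_force': 0.0, 'gripper_width': 0.9990813587171098}
top {'camera_matrix': array([[502.92727467,   0.        , 277.53138052],
       [  0.        , 502.92727467, 211.6648074 ],
       [  0.        ,   0.        ,   1.        ]]), 'pose': array([[ 0.01981103, -0.98777758,  0.15460585,  0.27613347],
       [-0.99953211, -0.02317178, -0.01996566,  0.07075025],
       [ 0.02330412, -0.15413797, -0.98777447,  1.64357207],
       [ 0.        ,  0.   
[... 294 characters left out ...]
14762017, -0.73091319,  0.66631389, -0.99503949],
       [ 0.01328245, -0.67509912, -0.73760745,  1.22346651],
       [ 0.        ,  0.        ,  0.        ,  1.        ]])}
{'camera_matrix': array([[299.59306898,   0.        , 275.66449116],
       [  0.        , 299.59306898, 205.59563868],
       [  0.        ,   0.        ,   1.        ]]), 'hand_eye': array([[-4.28610148e-04, -9.71476112e-01, -2.37137050e-01,
         6.81926707e-02],
       [ 9.99999825e-01, -5.13049591e-04,  2.94367112e-04,
         1.14773159e-04],
       [-4.07633684e-04, -2.37136882e-01,  9.71476162e-01,
        -1.79631379e-01],
       [ 0.00000000e+00,  0.00000000e+00,  0.00000000e+00,
         1.00000000e+00]])}
```

View pics/top0.png

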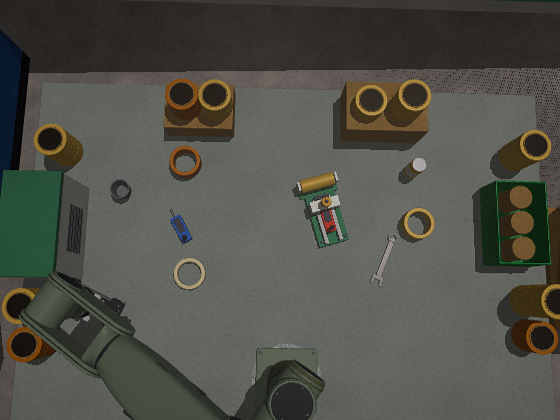

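View pics/side0.png

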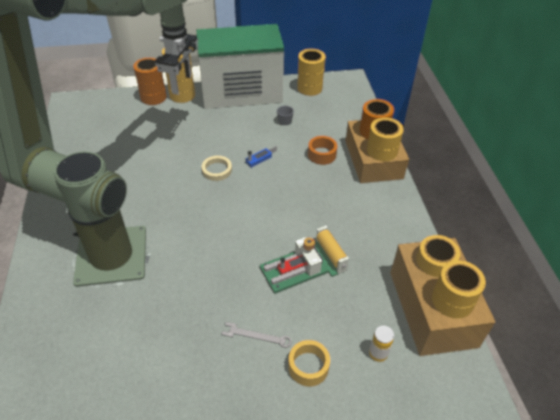

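The top view shows the station around (325,215): the brass head at (326,201), the red cartridge at (328,224), and the roller at (318,183). In the side view the head is at (309,243) and the red block at (290,265). Next I triangulate these.

```bash
cat > h.py <<'E'
import numpy as np, cv2
from rig import robot, imaging
from scipy.spatial.transform import Rotation as R
def tool():
    s=robot.observe(); q=s["tool_rot"]; T=np.eye(4)
    T[:3,:3]=R.from_quat(np.r_[q[1:],q[0]]).as_matrix(); T[:3,3]=s["tool_pos"]; return T,s
def cam(n,T=None):
    m=imaging.camera_model(n); return m["camera_matrix"],(m["pose"] if n!="wrist" else T@m["hand_eye"])
def ray(c,uv):
    K,P=c; d=P[:3,:3]@np.linalg.solve(K,np.r_[uv,1.]); return P[:3,3],d/np.linalg.norm(d)
def plane(c,uv,z): o,d=ray(c,uv); return o+d*(z-o[2])/d[2]
def tri(ra,rb):
    A=[];b=[]
    for o,d in (ra,rb): M=np.eye(3)-np.outer(d,d); A.append(M); b.append(M@o)
    return np.linalg.lstsq(np.vstack(A),np.hstack(b),rcond=None)[0]
def blob(p,lo,hi,roi):
    h=cv2.cvtColor(p,cv2.COLOR_BGR2HSV); m=cv2.inRange(h,np.array(lo),np.array(hi)); k=np.zeros_like(m); x0,y0,x1,y1=roi; k[y0:y1,x0:x1]=1; return m*k
def cen(m):
    n,l,s,c=cv2.connectedComponentsWithStats(m); i=1+np.argmax(s[1:,4]); return c[i],s[i],(l==i)
E
python3 - <<'E'
from h import *
t=np.load("top0.npz");s=np.load("side0.npz");ct,cs=cam("top"),cam("side")
for n,lo,hi,rt,rs in (("head",(10,120,80),(28,255,255),(316,192,336,212),(300,234,318,252)),
                   ("roller",(10,100,80),(28,255,255),(295,165,345,195),(316,225,348,272)),
                   ("red",(0,130,60),(8,255,255),(305,190,350,250),(255,235,330,290))):
    a,sa,ma=cen(blob(t["p"],lo,hi,rt)); b,sb,mb=cen(blob(s["p"],lo,hi,rs))
    print(n,a,sa,b,sb,tri(ray(ct,a),ray(cs,b)))
    if n=="roller":
        ys,xs=np.nonzero(ma); r=cv2.minAreaRect(np.c_[xs,ys].astype(np.float32)); print(r)
        bx=cv2.boxPoints(r); P=np.array([plane(ct,q,.05)[:2] for q in bx]); print(P)
E
```

```text
head [326.12068966 201.36206897] [322 197   9  10  58] [309.26865672 243.23880597] [305 239  10  10  67] [ 0.55557741 -0.11167085  0.10012017]
roller [317.27107062 181.79954442] [300 172  35  21 439] [330.32231405 246.01859504] [317 230  29  36 484] [ 0.62603272 -0.08856355  0.04813087]
((317.484619140625, 181.77691650390625), (12.805045127868652, 34.380672454833984), 74.74488067626953)
[[ 0.63071048 -0.02972693]
 [ 0.66352667 -0.13747799]
 [ 0.62270352 -0.14856108]
 [ 0.59018818 -0.04116015]]
red [328.54198473 222.5648855 ] [320 209  17  24 131] [288.92741935 266.84677419] [278 261  28  12 124] [ 0.49888221 -0.12861859  0.02603136]
```

```bash
python3 -m jog '{"translation":[[-485,-505,0],[-485,-505,0],[-485,-505,0],[-485,-505,0],[-485,-505,0],[-485,-505,0],[-485,-505,0],[-485,-505,0],[-485,-505,0],[-485,-505,0],[-485,-505,0],[-485,-505,0]],"dr":[[0,0,-0.73],[0,0,-0.73],[0,0,-0.73],[0,0,-0.73],[0,0,-0.73],[0,0,-0.73],[0,0,-0.73],[0,0,-0.73],[0,0,-0.73],[0,0,-0.73],[0,0,-0.73],[0,0,-0.73]],"grip":[50,50,50,50,50,50,50,50,50,50,50,50]}' && python3 - <<'E'
from h import *
import pickle
T,s=tool(); print(T,s["joint_positions"],s["qd"].max(),s["moment"],s["ft_force"])
p,d=imaging.grab_frame("wrist"); cv2.imwrite("pics/w1.png",p); pickle.dump((p,d,T),open("w1.pkl","wb"))
E
```

```text
clock: 1.6
tool_pos: [0.4701, -0.1418, 0.205]
tool_rot: [-0.0, -0.148, 0.989, 0.0]
ft_force: [0.7, 0.9, 0.8]
gripper_width: 0.532
grip_force: 0.0
[[-9.56454854e-01 -2.91879952e-01 -4.53782667e-04  4.70114596e-01]
 [-2.91879960e-01  9.56454958e-01 -4.99187684e-05 -1.41847324e-01]
 [ 4.48592969e-04  8.47050185e-05 -9.99999896e-01  2.05024618e-01]
 [ 0.00000000e+00  0.00000000e+00  0.00000000e+00  1.00000000e+00]] [-4.69323030e-01  2.70273434e-02  1.74205979e+00 -2.54731683e-04
  1.37288767e+00 -2.33626104e+00] 0.33017771619751973 [ 0.07005594  0.02783091 -0.01176801] [0.69719872 0.85416456 0.75493689]
```

View pics/w1.png

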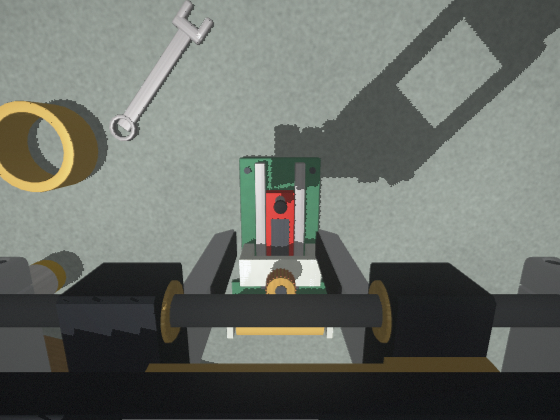

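The wrist view shows the black post cap at (280,205) on the red cartridge, the rails running vertically, the brass head at (280,288), and the bridge's white edge at row 260. I'll measure cap, head and yaw from these.

```bash
python3 - <<'E'
from h import *
import pickle
p,d,T=pickle.load(open("w1.pkl","rb")); c=cam("wrist",T)
def at(uv):
    K,P=c; u,v=map(int,map(round,uv)); z=np.median(d[v-1:v+2,u-1:u+2]); return (P@np.r_[np.linalg.solve(K,np.r_[uv,1.])*z,1])[:3]
m=blob(p,(0,0,0),(180,255,60),(268,194,294,217)); a,s,_=cen(m); print("cap",a,s,at(a),plane(c,a,.072))
m=blob(p,(8,90,60),(28,255,255),(262,268,300,300)); a,s,_=cen(m); print("head",a,s,at(a),plane(c,a,.108))
for n,lo,hi,roi in (("green",(50,90,20),(90,255,255),(230,150,330,260)),("white",(0,0,200),(180,40,255),(225,255,335,290)),("red",(0,130,40),(8,255,255),(250,180,310,260))):
    a,s,k=cen(blob(p,lo,hi,roi)); ys,xs=np.nonzero(k)
    L=[xs[ys==y].min() for y in range(s[1]+8,s[1]+s[3]-8)]; Rr=[xs[ys==y].max() for y in range(s[1]+8,s[1]+s[3]-8)]; Y=np.arange(s[1]+8,s[1]+s[3]-8)
    print(n,s); 
    if len(Y)>4:
      z={"green":.016,"red":.036,"white":.068}[n]
      for E in (L,Rr):
        f=np.polyfit(Y,E,1); q=[plane(c,(np.polyval(f,y),y),z) for y in (Y[0],Y[-1])]; v=q[0]-q[1]; print(q, np.arctan2(-v[1],-v[0]))
print("Tyaw",np.arctan2(-T[1,0],-T[0,0]))
E
```

```text
cap [280.3968254 206.1984127] [275 200  12  14 126] [ 0.47690929 -0.13449277  0.07274279] [ 0.47708047 -0.13442809  0.072     ]
head [280.44404332 281.36101083] [265 269  32  25 554] [ 0.54364767 -0.1143971   0.10807784] [ 0.54368668 -0.1143838   0.108     ]
green [ 240  158   33   86 1274]
[array([ 0.45586682, -0.19185034,  0.016     ]), array([ 0.54119127, -0.16554785,  0.016     ])] 0.29902143651898094
[array([ 0.44477154, -0.15543825,  0.016     ]), array([ 0.53880987, -0.15773358,  0.016     ])] -0.024403533621775997
white [239 260  39  26 787]
[array([ 0.5616174, -0.1582246,  0.068    ]), array([ 0.57205538, -0.1538072 ,  0.068     ])] 0.4003489895207609
[array([ 0.55087596, -0.12298006,  0.068     ]), array([ 0.5634161 , -0.12546071,  0.068     ])] -0.19529517100174973
red [266 190  28  66 964]
[array([ 0.48079459, -0.15073795,  0.036     ]), array([ 0.54029285, -0.1328161 ,  0.036     ])] 0.2925724895737573
[array([ 0.47134185, -0.11971795,  0.036     ]), array([ 0.53072238, -0.10141249,  0.036     ])] 0.2990300727786582
Tyaw 0.29619183105358166
```

```bash
python3 -m jog '{"translation":[[-9,5,40],[-9,5,100],[-9,5,140],[-9,5,164],[-9,5,164],[-9,5,164],[-9,5,164],[-9,5,164],[-9,5,164],[-9,5,164]],"dr":[[0,0,0],[0,0,0],[0,0,0],[0,0,0],[0,0,0],[0,0,0],[0,0,0],[0,0,0],[0,0,0],[0,0,0]],"grip":[50,50,50,50,50,0,0,0,0,0]}'; python3 - <<'E'
from h import *
print(robot.observe())
E
```

```text
clock: 2.9
tool_pos: [0.478, -0.1324, 0.0423]
tool_rot: [0.001, -0.149, 0.989, -0.001]
ft_force: [-0.9, -1.6, 3.6]
gripper_width: 0.138
grip_force: 30.0
{'clock': 2.9, 'joint_positions': array([-4.44340300e-01,  2.43564101e-01,  1.87387176e+00, -7.82821715e-04,
        1.02159703e+00, -2.31406000e+00]), 'qd': array([ 1.81767682e-03,  2.45147452e-03, -3.85096149e-03,  5.74777386e-05,
        1.35009633e-03,  2.46251176e-03]), 'effort': array([ 9.40033458e-01, -3.11949062e+01, -2.05669641e+01,  4.08544187e-01,
        3.54321767e-01,  6.67055428e-03]), 'tool_pos': array([ 0.47800698, -0.13235815,  0.04234753]), 'tool_rot': array([ 8.73849672e-04, -1.49107325e-01,  9.88820133e-01, -9.93033394e-04]), 'ft_force': array([-0.94432806, -1.60828598,  3.55664475]), 'moment': array([-0.3235352 , -0.06010823, -0.00859504]), 'grip_force': 29.99830288812518, 'gripper_width': 0.1379540096622216}
```

```bash
python3 -m jog '{"translation":[[-5,0,0],[-10,0,0],[-15,0,0],[-18,0,0],[-20,0,0],[-20,0,0]],"dr":[[0,0,0],[0,0,0],[0,0,0],[0,0,0],[0,0,0],[0,0,0]],"grip":[0,0,0,0,0,0]}'; python3 -m jog '{"translation":[[-1,0,0],[-2,0,0],[-2,0,0]],"dr":[[0,0,0],[0,0,0],[0,0,0]],"grip":[0,0,0]}';python3 -m jog '{"translation":[[-1,0,0],[-2,0,0],[-2,0,0]],"dr":[[0,0,0],[0,0,0],[0,0,0]],"grip":[0,0,0]}'
```

```text
clock: 3.65
tool_pos: [0.4935, -0.1276, 0.0421]
tool_rot: [-0.003, -0.15, 0.989, -0.001]
ft_force: [-9.5, -6.6, 10.1]
gripper_width: 0.146
grip_force: 30.0
clock: 4.03
tool_pos: [0.4951, -0.127, 0.0421]
tool_rot: [-0.004, -0.15, 0.989, -0.001]
ft_force: [-10.0, -6.4, 11.4]
gripper_width: 0.144
grip_force: 30.0
clock: 4.4
tool_pos: [0.497, -0.1265, 0.0421]
tool_rot: [-0.004, -0.15, 0.989, -0.001]
ft_force: [-9.5, -6.3, 11.1]
gripper_width: 0.143
grip_force: 30.0
```

```bash
for i in 1; do python3 -m jog '{"translation":[[-1,0,0],[-2,0,0],[-2,0,0]],"dr":[[0,0,0],[0,0,0],[0,0,0]],"grip":[0,0,0]}';python3 -m jog '{"translation":[[-1,0,0],[-2,0,0],[-2,0,0]],"dr":[[0,0,0],[0,0,0],[0,0,0]],"grip":[0,0,0]}'; python3 -m jog '{"translation":[[-1,0,0],[-2,0,0],[-2,0,0]],"dr":[[0,0,0],[0,0,0],[0,0,0]],"grip":[0,0,0]}'; done
```

```text
clock: 4.78
tool_pos: [0.4978, -0.1262, 0.0421]
tool_rot: [-0.005, -0.15, 0.989, -0.001]
ft_force: [-13.2, -7.9, 12.9]
gripper_width: 0.144
grip_force: 30.0
clock: 5.15
tool_pos: [0.4978, -0.1262, 0.042]
tool_rot: [-0.007, -0.15, 0.989, -0.001]
ft_force: [-16.8, -10.1, 16.9]
gripper_width: 0.146
grip_force: 30.0
clock: 5.52
tool_pos: [0.4977, -0.1262, 0.042]
tool_rot: [-0.009, -0.15, 0.989, -0.001]
ft_force: [-22.8, -11.1, 20.7]
gripper_width: 0.142
grip_force: 30.0
```

```bash
python3 -m jog '{"translation":[[0,0,0],[0,0,0],[0,0,0],[10,0,-40],[20,0,-100],[25,0,-155],[25,0,-160],[25,0,-160],[25,0,-160]],"dr":[[0,0,0],[0,0,0],[0,0,0],[0,0,0],[0,0,0],[0,0,0],[0,0,0],[0,0,0],[0,0,0]],"grip":[50,50,50,50,50,50,50,50,50]}' && python3 - <<'E'
from h import *
import pickle
T,s=tool(); print(s["tool_rot"],s["joint_positions"],s["moment"],s["ft_force"])
p,d=imaging.grab_frame("wrist"); pickle.dump((p,d,T),open("w2.pkl","wb"))
cv2.imwrite("pics/w2.png",cv2.resize(p[140:350,180:380],None,fx=2.8,fy=2.8))
c=cam("wrist",T)
m=blob(p,(0,0,0),(180,255,60),(262,190,298,250)); a,s,_=cen(m); print("cap",a,s,plane(c,a,.072))
E
```

```text
clock: 6.65
tool_pos: [0.4806, -0.1291, 0.1991]
tool_rot: [-0.002, -0.149, 0.989, 0.001]
ft_force: [0.4, 0.4, -0.2]
gripper_width: 0.531
grip_force: 0.0
[-0.00180337 -0.14924156  0.98879829  0.0012818 ] [-4.36717564e-01  4.97038248e-02  1.73110781e+00  1.41942518e-04
  1.36520384e+00 -2.30714631e+00] [0.03705928 0.01491659 0.00408931] [ 0.35064139  0.4081417  -0.16869696]
cap [272.33576642 241.94160584] [264 238  17   9 137] [ 0.52640326 -0.11841223  0.072     ]
```

View pics/w2.png

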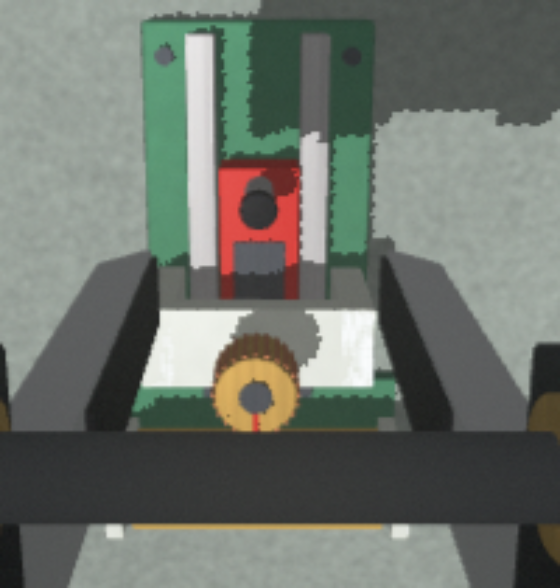

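The crop shows the red block well up the channel, with the cap at full-frame (272.5,215) and the head-top hub at (271.8,281.8). I'll check that the cap-to-screw distance is 58 mm when home and work out the approach.

```bash
python3 - <<'E'
from h import *
import pickle
p,d,T=pickle.load(open("w2.pkl","rb")); c=cam("wrist",T)
a=plane(c,(272.5,215),.072); hs=d[279:285,269:275]; K,P=c
hz=np.median(hs); hp=P@np.r_[np.linalg.solve(K,[271.8,281.8,1])*hz,1]; print("cap",a,"head depth pt",hp[:3])
b=plane(c,(271.8,281.8),.108); print("head",b,"dist",np.linalg.norm((b-a)[:2]),"yaw",np.arctan2(*(b-a)[[1,0]]))
s=cam("side"); q=np.load("side0.npz"); 
print("tri w-side",tri(ray(c,(271.8,281.8)),ray(s,(309.3,241.5))))
r=plane(c,(180+259/2.8,140+164/2.8),.036); g=plane(c,(180+259/2.8,140+20/2.8),.016); print("red rear->screw",np.linalg.norm((b-r)[:2]),"green rear",np.linalg.norm((b-g)[:2]))
for e in (b,): D=np.r_[e[:2],.086]-T[:3,3]; print("tool delta mm to TCP z.086",T[:3,:3].T@D*1e3)
print(R.from_matrix(T[:3,:3]).as_matrix()[:,2])
E
```

```text
cap [ 0.49736278 -0.1271042   0.072     ] head depth pt [ 0.55310296 -0.1104977   0.10908941]
head [ 0.55365568 -0.11034009  0.108     ] dist 0.05873607037079879 yaw 0.28943864515755613
tri w-side [ 0.55681552 -0.1092816   0.10391235]
red rear->screw 0.06879670247395431 green rear 0.12708073209401527
tool delta mm to TCP z.086 [-75.72899669  -3.94908778 112.867844  ]
[-0.00394893  0.00199661 -0.99999021]
```

```bash
python3 -m jog '{"translation":[[-50,-4,0],[-76,-4,0],[-76,-4,40],[-76,-4,80],[-76,-4,105],[-76,-4,112],[-76,-4,112],[-76,-4,112],[-76,-4,112]],"dr":[[0,0,0],[0,0,0],[0,0,0],[0,0,0],[0,0,0],[0,0,0],[0,0,0],[0,0,0],[0,0,0]],"grip":[50,50,50,50,50,50,50,50,50]}' && python3 - <<'E'
from h import *
T,s=tool(); print(s["tool_rot"],s["joint_positions"],s["moment"],s["ft_force"])
p,d=imaging.grab_frame("wrist"); cv2.imwrite("pics/w3.png",p)
E
```

```text
clock: 7.82
tool_pos: [0.5567, -0.1118, 0.0909]
tool_rot: [0.001, -0.149, 0.989, -0.001]
ft_force: [-0.4, -0.3, 0.1]
gripper_width: 0.533
grip_force: 0.0
[ 1.16572714e-03 -1.49028147e-01  9.88832068e-01 -6.27987088e-04] [-3.50644974e-01  3.08796379e-01  1.66735143e+00  1.75920448e-05
  1.16279666e+00 -2.22061927e+00] [0.05071854 0.00181802 0.0007613 ] [-0.36922497 -0.25904376  0.07190215]
```

View pics/w3.png

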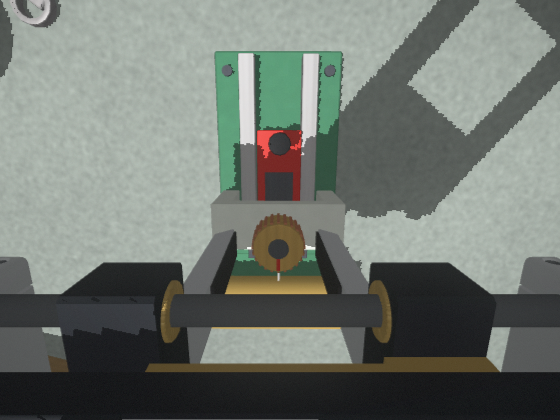

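The head hub sits at (279,249), between the fingers (columns 236 and 320, centre 278). I'll get the exact offset.

```bash
python3 - <<'E'
from h import *
T,s=tool(); c=cam("wrist",T); b=plane(c,(279,249),.108); a=plane(c,(279.5,144),.072)
print(s["tool_pos"],b,a,np.linalg.norm((b-a)[:2]),T[:3,:3].T@(b-T[:3,3])*1e3)
E
```

```text
[ 0.55649141 -0.11178076  0.09068081] [ 0.55334199 -0.11070483  0.108     ] [ 0.49765564 -0.12733329  0.072     ] 0.05811604826281346 [  2.6605125    1.93155509 -17.32690476]
```

```bash
python3 -m jog '{"translation":[[2.5,1.5,3],[2.5,1.5,3],[2.5,1.5,3],[2.5,1.5,3],[2.5,1.5,3],[2.5,1.5,3],[2.5,1.5,3]],"dr":[[0,0,0],[0,0,0],[0,0,0],[0,0,0],[0,0,0],[0,0,0],[0,0,0]],"grip":[50,0,0,0,0,0,0]}'; python3 - <<'E'
from h import *
T,s=tool(); print(s["tool_pos"],s["moment"],s["ft_force"])
E
python3 -m jog '{"translation":[[0,0,0.3],[0,0,0.5],[0,0,0.5]],"dr":[[0,0,0.12],[0,0,0.2],[0,0,0.2]],"grip":[0,0,0]}'; python3 - <<'E'
from h import *
T,s=tool(); print(s["tool_pos"],s["moment"],s["ft_force"])
E
```

```text
clock: 8.75
tool_pos: [0.553, -0.1114, 0.0865]
tool_rot: [0.0, -0.149, 0.989, -0.001]
ft_force: [0.6, -4.9, -1.5]
gripper_width: 0.313
grip_force: 30.0
[ 0.55296713 -0.11135946  0.08648766] [-0.66893677 -0.12097441 -0.02320578] [ 0.57297796 -4.91928751 -1.53065448]
clock: 9.12
tool_pos: [0.5529, -0.1113, 0.086]
tool_rot: [0.0, -0.05, 0.999, -0.0]
ft_force: [0.0, -4.6, -1.6]
gripper_width: 0.311
grip_force: 30.0
[ 0.55294849 -0.11130937  0.0859909 ] [-0.74346016 -0.10251851 -0.03143179] [ 1.62115823e-03 -4.56906302e+00 -1.59470638e+00]
```

```bash
cat > chk.py <<'E'
from h import *
import sys
s=robot.observe(); print("   mz %.3f F %s z %.4f q6 %.2f"%(s["moment"][2],s["ft_force"].round(1),s["tool_pos"][2],s["joint_positions"][5]))
sys.exit(bool(s["moment"][2]>0.015 or np.linalg.norm(s["ft_force"])>15))
E
python3 -m jog '{"translation":[[0,-0.8,0.3],[0,-0.8,0.5],[0,-0.8,0.5]],"dr":[[0,0,0.12],[0,0,0.2],[0,0,0.2]],"grip":[0,0,0]}' >/dev/null&& python3 chk.py && python3 -m jog '{"translation":[[0,0,0.3],[0,0,0.5],[0,0,0.5]],"dr":[[0,0,0.12],[0,0,0.2],[0,0,0.2]],"grip":[0,0,0]}' >/dev/null&& python3 chk.py && python3 -m jog '{"translation":[[0,0,0.3],[0,0,0.5],[0,0,0.5]],"dr":[[0,0,0.12],[0,0,0.2],[0,0,0.2]],"grip":[0,0,0]}' >/dev/null&& python3 chk.py && python3 -m jog '{"translation":[[0,0,0.3],[0,0,0.5],[0,0,0.5]],"dr":[[0,0,0.12],[0,0,0.2],[0,0,0.2]],"grip":[0,0,0]}' >/dev/null&& python3 chk.py
```

```text
mz 0.032 F [-0.1 -3.3 -0.3] z 0.0855 q6 -1.82
```

```bash
python3 -m jog '{"translation":[[0,0,0],[0,0,0]],"dr":[[0,0,0],[0,0,0]],"grip":[0,0]}' >/dev/null; python3 chk.py;  python3 -m jog '{"translation":[[0,0,0.3],[0,0,0.5],[0,0,0.5]],"dr":[[0,0,0.12],[0,0,0.2],[0,0,0.2]],"grip":[0,0,0]}' >/dev/null; python3 chk.py
```

```text
mz 0.023 F [ 0.5 -1.6 -1.8] z 0.0855 q6 -1.82
   mz 0.011 F [ 0.8 -1.8 -0.6] z 0.0850 q6 -1.62
```

```bash
sed -i 's/>0.015/>0.055/' chk.py
python3 -m jog '{"translation":[[0,0,0.3],[0,0,0.5],[0,0,0.5]],"dr":[[0,0,0.12],[0,0,0.2],[0,0,0.2]],"grip":[0,0,0]}' >/dev/null&& python3 chk.py && python3 -m jog '{"translation":[[0,0,0.3],[0,0,0.5],[0,0,0.5]],"dr":[[0,0,0.12],[0,0,0.2],[0,0,0.2]],"grip":[0,0,0]}' >/dev/null&& python3 chk.py && python3 -m jog '{"translation":[[0,0,0.3],[0,0,0.5],[0,0,0.5]],"dr":[[0,0,0.12],[0,0,0.2],[0,0,0.2]],"grip":[0,0,0]}' >/dev/null&& python3 chk.py
```

```text
mz -0.104 F [ 0.6 -0.9 -1.4] z 0.0845 q6 -1.42
   mz -0.053 F [ 1.2 -1.4 -0.9] z 0.0840 q6 -1.23
   mz -0.052 F [ 2.6 -0.9 -0.6] z 0.0835 q6 -1.03
```

```bash
cat > chk.py <<'E'
from h import *
import sys
M=[]
for i in range(6):
    s=robot.observe(); M.append(s["moment"][2]); imaging.grab_frame("side")
m=np.mean(M); print("   mz %.3f sd %.3f F %s z %.4f q6 %.2f t %.1f"%(m,np.std(M),s["ft_force"].round(1),s["tool_pos"][2],s["joint_positions"][5],s["clock"]))
sys.exit(bool(m>0.03 or np.linalg.norm(s["ft_force"])>15))
E
python3 chk.py; python3 -m jog '{"translation":[[0,0,0.3],[0,0,0.5],[0,0,0.5]],"dr":[[0,0,0.12],[0,0,0.2],[0,0,0.2]],"grip":[0,0,0]}' >/dev/null&& python3 chk.py && python3 -m jog '{"translation":[[0,0,0.3],[0,0,0.5],[0,0,0.5]],"dr":[[0,0,0.12],[0,0,0.2],[0,0,0.2]],"grip":[0,0,0]}' >/dev/null&& python3 chk.py
```

```text
mz -0.006 sd 0.034 F [ 0.9 -0.  -0.2] z 0.0835 q6 -1.02 t 11.5
   mz -0.029 sd 0.030 F [ 1.8  0.3 -0.8] z 0.0830 q6 -0.82 t 12.2
   mz -0.022 sd 0.031 F [ 1.7  1.3 -1.4] z 0.0825 q6 -0.62 t 12.8
```

```bash
python3 -m jog '{"translation":[[0,0,0.3],[0,0,0.5],[0,0,0.5]],"dr":[[0,0,0.12],[0,0,0.2],[0,0,0.2]],"grip":[0,0,0]}' >/dev/null&& python3 chk.py && python3 -m jog '{"translation":[[0,0,0.3],[0,0,0.5],[0,0,0.5]],"dr":[[0,0,0.12],[0,0,0.2],[0,0,0.2]],"grip":[0,0,0]}' >/dev/null&& python3 chk.py && python3 -m jog '{"translation":[[0,0,0.3],[0,0,0.5],[0,0,0.5]],"dr":[[0,0,0.12],[0,0,0.2],[0,0,0.2]],"grip":[0,0,0]}' >/dev/null&& python3 chk.py && python3 -m jog '{"translation":[[0,0,0.3],[0,0,0.5],[0,0,0.5]],"dr":[[0,0,0.12],[0,0,0.2],[0,0,0.2]],"grip":[0,0,0]}' >/dev/null&& python3 chk.py && python3 -m jog '{"translation":[[0,0,0.3],[0,0,0.5],[0,0,0.5]],"dr":[[0,0,0.12],[0,0,0.2],[0,0,0.2]],"grip":[0,0,0]}' >/dev/null&& python3 chk.py
```

```text
mz -0.020 sd 0.016 F [ 4.1  1.7 -2.1] z 0.0820 q6 -0.42 t 13.5
   mz 0.004 sd 0.034 F [ 3.8  2.  -0.9] z 0.0816 q6 -0.22 t 14.2
   mz 0.024 sd 0.040 F [3.9 3.7 1.3] z 0.0811 q6 -0.02 t 14.9
   mz 0.039 sd 0.036 F [4.2 4.  3.3] z 0.0808 q6 0.18 t 15.6
```

```bash
python3 chk.py; python3 - <<'E'
from h import *
p,d=imaging.grab_frame("wrist"); cv2.imwrite("pics/w4.png",cv2.resize(p[120:340,180:380],None,fx=2.7,fy=2.7))
E
```

```text
mz 0.079 sd 0.023 F [3.3 4.  4.8] z 0.0807 q6 0.18 t 15.8
```

View pics/w4.png

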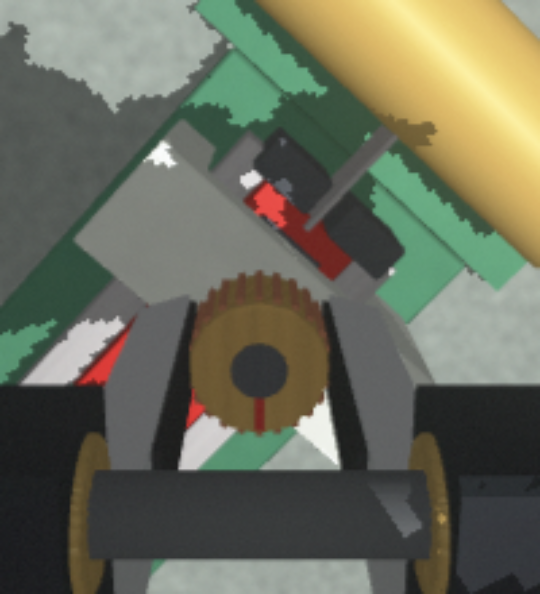

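The red mark is still straight down at (259,412), so the fingers have not slipped. The red cartridge's front face meets the dark back stop. I'll take a longer average of the held torque.

```bash
python3 chk.py; python3 chk.py; python3 chk.py
```

```text
mz 0.092 sd 0.019 F [2.9 4.7 5.6] z 0.0808 q6 0.18 t 16.2
   mz 0.074 sd 0.017 F [3.5 3.6 5. ] z 0.0808 q6 0.18 t 16.5
   mz 0.074 sd 0.015 F [3.9 3.  3.7] z 0.0808 q6 0.18 t 16.8
```

Held torque is about 0.077 N m, which is the value wanted. Now I release and retreat upward.

```bash
python3 -m jog '{"translation":[[0,0,0],[0,0,0],[0,0,0],[0,0,0],[0,0,-30],[0,0,-80],[0,0,-120],[0,0,-120],[0,0,-120]],"dr":[[0,0,0],[0,0,0],[0,0,0],[0,0,0],[0,0,0],[0,0,0],[0,0,0],[0,0,0],[0,0,0]],"grip":[50,50,50,50,50,50,50,50,50]}' && python3 - <<'E'
from h import *
p,d=imaging.grab_frame("wrist"); cv2.imwrite("pics/w5.png",cv2.resize(p[100:340,150:410],None,fx=2.2,fy=2.2))
E
```

```text
clock: 17.98
tool_pos: [0.5521, -0.1114, 0.1993]
tool_rot: [-0.001, 0.868, 0.497, -0.001]
ft_force: [-0.1, 0.7, 0.5]
gripper_width: 0.532
grip_force: 0.0
```

View pics/w5.png

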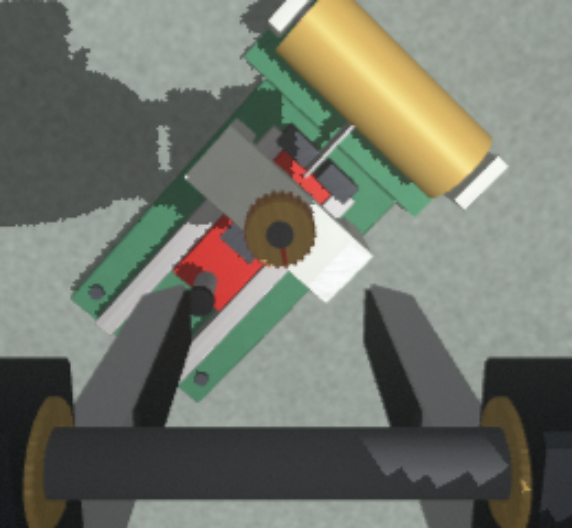

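The cartridge sits against the back stop at around (305,180). The screw mark at (283,262) shows only the small spring-back expected, and the gripper is clear of everything.

```bash
python3 -c "
from rig import robot
print(robot.hand_in())"
```

```text
the job is handed in; nothing more can be done
None
```

The job is handed in: the red cartridge is home against the back stop, the thumbscrew is seated (held torque about 0.077 N m before release), and the gripper is clear, at about 18 s on the robot's clock.

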